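Close the dry box, then load the sample boat through its sprung flap

ROBOT

A 6-joint arm with a two-finger parallel gripper is mounted at the origin on a cart in front of the work surface, level with it; the furniture and walls round the work are solid. World frame = base frame: x ahead of the robot, y to its left, z up, the work surface at z = 0. Lengths are in m, angles in rad, forces in N, time in s.
With the tool pointing down it reaches from about 0.275 to 0.85 m from the base axis. Payload 5.2 kg.
Tool frame: the origin (TCP) lies midway between the tips of the shut fingers; the grasp point (between the pads) lies 19 mm behind it; z points along the fingers, y is the line along which they close (so a half turn about z gives the same grasp; the last joint's range is limited). The gripper opens to 85 mm and grips with 20 to 120 N. Pads are 22 mm wide; open, the fingers measure 114 mm over their backs; the gripper's body (76 mm by 85 mm) begins 54 mm behind the grasp point. The pads swing forward as they close: fully open they stand 13 mm farther back than shut.
Start: joints at [0.978, 0.259, 1.535, -0, 1.348, -0.203], TCP at [0.209, 0.509, 0.231] pointing down, gripper open.
Joint ranges: [-3.14, 3.14], [-0.91, 2.08], [0.19, 2.58], [-1.22, 4.36], [0.22, 2.71], [-3.12, 3.12]. Speed limits (rad/s): [2.57, 2.57, 3.14, 3.14, 3.14, 3.14].

INTERFACE

Orientations are given as a rotation vector (axis times angle).
In Python, from workcell import * gives the robot as it stands.
- The arm moves only by the tool step_arm, never from a script. Its argument "plan" is one flat list of numbers, 7 for each row, row after row: the shift along the world's x, y, z in mm, then the turn, a rotation vector about the world's x, y, z in degrees, then the opening, from 0 (shut) to 1 (fully open). A call has exactly 8 rows; each row shifts and turns the commanded pose from where the row before left it; what a row does not reach is not made up. A row lasts 1/10 s, in which the tool goes at most 50 mm and 8.59 degrees, less where a joint would pass 70% of its speed; a pose out of reach is approached as far as the arm can. A call with a gripper value outside its range is refused whole. The fingers move at their own pace and stop on an object; the grip force is fixed at half the most. Time passes only in rows, so rows that do not move let the fingers close, or fill a call up. It gives the time, the measured TCP pose, the force, the opening and the grip force at its end, in the units of the state.
- observe(): the state, without advancing time (a new reading comes with each control period).
- camera(name): name is "scene" or "top"; returns a dict with "frame" (400x640x3 uint8, red, green, blue), "vertical_fov" (degrees; the focal length in pixels is half the picture's height over the tangent of half this angle, whatever the lens; pixels are square), "cx", "cy" (the principal point, pixels), "k1" (the pictures are not rectified: a ray, as slopes to the right and down, at radius r is drawn at 1 + k1 r^2 times it, then the intrinsics apply), "R" (3x3) and "t" (3): a world point X has camera coordinates R X + t. Camera axes: x right, y down, z forward; pixel columns grow to the right and rows downward; lengths in m; the calibration is good to about 2 mm. A picture is of the moment at which its call begins. There is no depth.
- hand_in(): hands the job in; it is judged then, once.
The state is a dict: "clock": time; "joints": joint angles; "joint_velocities": joint speeds; "effort": joint torques, N m; "ee_pos": TCP position; "tcp_rot": TCP orientation; "force": force on the tool from outside, world axes, zero at the start; "ft_torque": the same for the moment, N m; "opening": finger opening in m; "finger_force": force on a finger pad.
Only numpy, scipy, OpenCV 4.12 (cv2) and the standard library are available. Lean on these libraries where they do the work, as an engineer would, in place of code of your own. Each camera call takes 0.05 s, during which the arm holds its last target. There are 200 camera calls.

TASK

The desiccant in the dry box has just been changed and its lid still stands open on the locked folding stay. Press the stay's red knee down to unlock it and lower the lid until it is shut; only then, so that the dry air stays in, set the sample boat with its puck on the loading sill and push it in through the sprung flap, until the flap has closed by itself behind the boat, over the push rod. Leave the vial, the brass weight and the tape roll where they are.

Things in the scene. Friction and masses are not known exactly. Their poses are not given: they have to be found in the camera images.
- drybox: White and grey metal dry box, fixed to the bench. Origin on the bench top under the middle of the lip of its loading port; x runs level into the box, z up; the port faces the robot's right. The port is a grey snout, x = 0 to 64 mm, 100 mm wide, roof top at z = 60 mm. Above and behind it, x = 62 to 180 mm, y = +-78 mm, stands the open-topped desiccant bay, rim at z = 124 mm; its floor shuts it off from the sample bay below.
- sill (a point): Middle of the top of the aluminium loading sill in front of the port; axes as the box's. The sill is 6 mm above the bench, 98 mm long (x = -86 to +12 mm of the box), 108 mm wide. Two guides on it, 6 mm high, are 64 mm apart from x = -32 to 0 mm of the box and flare away from the port to 75 mm apart at x = -77 mm.
- bay (a point): Middle of the floor of the sample bay, where the boat belongs (x = 88, y = 0, z = 6 mm of the box; axes as the box's). The bay is a tunnel reached only through the port, its floor level with the sill, 64 mm wide, headroom up to z = 47 mm of the box under the flap's hinge rod and 54 mm behind it, back stop at x = 128 mm of the box.
- lid (a joint): Clear lid in an aluminium frame, 125 mm deep, 158 mm wide, 7 mm thick, hinged along the box's far top edge. 0 = standing open (80 degrees up); grows as it is lowered; 1.40 rad = shut on the rim. A stiff hinge: it stays wherever it is left and takes up to about 5 N at the knob to move. While the stay is locked the lid cannot be lowered.
- lid_knob (a point): Middle of the black knob on the middle of the lid's free edge: 20 mm wide (box y), 20 mm long (outward from the edge, in the lid's plane), 12 mm thick. It is 135 mm from the hinge axis. It points up while the lid is open and out over the port's roof when shut, from x = 33 to 53 mm of the box.
- lid_hinge (a point): Middle of the lid's hinge axis, which runs along the box's y; at x = 177.5, y = 0, z = 124 mm of the box.
- stay (a joint): Knee of the folding lid stay: two 46 mm steel links inside the right-hand wall (box -y), from the wall up to the lid. 0 = locked, the knee on its stop 10 degrees past straight, bulging up and toward the port side. Grows as the knee is pressed down and in toward the hinge (about 4 N, 5 mm to pass straight); past 0.2 rad it is broken and folds as the lid goes down; about 3 rad with the lid shut.
- stay_knee (a point): Middle of the red press roller on the stay's knee, 15 mm in diameter, 26 mm long, lying along the box's y. The open lid stands about 40 mm behind it.
- flap (a joint): Dark steel flap closing the port, 60 mm wide, 42 mm long, with a 24 mm wide, 11 mm high notch below for the boat's rod, hinged on a rod along its top (x = 12, z = 50 mm of the box), its lower edge at x = 3, z = 9 mm of the box. 0 = closed; it opens only inward (lower edge swings in and up), to 1.42 rad; a light spring (under 1 N at the edge) shuts it again.
- flap_edge (a point): Middle of the lower edge of the flap (in its notch). The boat holds the flap up until its rear wall is about 50 mm past the lip; then the flap drops behind it, astride the rod.
- boat: Loose open aluminium sample boat, 0.12 kg, body 70 mm long (its x), 54 mm wide (its y), side and rear walls 20 mm high, 3 mm thick. Origin at the middle of the underside of this body; +x is its nose (front wall 13 mm high). From its tail a thin rod runs back to an upright grip. It goes in nose first, lies level only on its body, and can be gripped across the side walls.
- boat_grip (a point): Middle of the black upright grip on the end of the boat's push rod: 22 mm wide (boat y), 12 mm thick (boat x), from 1.5 to 38 mm above the boat's underside; at x = -106, z = 20 mm of the boat. The rod is 6 mm thick, 6.5 mm above the boat's underside. The grip and part of the rod stay outside when the boat is in.
- puck: Dark cast sample puck, 40 mm in diameter, 22 mm high, 60 g, lying loose in the middle of the boat between two cross ribs 10 mm high. Origin at the middle of its underside.
- blue_vial: Bystander: standing sample vial with a blue cap, 27 mm in diameter, 66 mm high, beside the box. Origin at the middle of its underside.
- brass_weight: Bystander: brass weight with a knob, 31 mm in diameter, 47 mm high, beside the box. Origin at the middle of its underside.
- tape_roll: Bystander: yellow roll of tape lying flat, 64 mm in diameter, 18 mm high, right of the loading sill. Origin at the middle of its underside.
Mind the look-alikes: they are no part of the job. What is shaped like the puck but purple is not meant.

How it is judged:
By the outcome, as a careful person would: the job done as asked, in the order asked, and still so for the second after the job is handed in, with the robot touching nothing.
It also fails if it takes over 70 s, if anything falls off the work surface, if the arm or the gripper's body presses on something with over 40 N, if the wrist force passes 120 N, or if a joint passes its speed limit or range.

## Working session

There is one attempt and no reset: what is moved stays moved. The work goes in short steps, Python scripts to look and compute and a tool call to move; the robot and the scene stay as the last step left them, time stands still between calls to the robot, and variables do not carry over. Pictures are saved under pics/ and viewed, at most 10 in all, crops included, and the job is handed in when it is done.

Besides the shell and the picture viewer there is one more tool, called after "Request:" as name(argument=value, ...), one argument or row to a line, values as JSON. step_arm: Moves the arm, as the interface text tells. Its arguments: {"type":"object","properties":{"plan":{"type":"array","items":{"type":"number"}}},"required":["plan"]}

```bash
mkdir -p pics; ls; cat > h.py <<'E'
from workcell import *
import numpy as np, cv2
def cam(n):
    c=camera(n); f=200/np.tan(np.radians(c["vertical_fov"])/2)
    c["K"]=np.array([[f,0,c["cx"]],[0,f,c["cy"]],[0,0,1.]]); c["R"]=np.array(c["R"]); c["t"]=np.array(c["t"])
    c["o"]=-c["R"].T@c["t"]; return c
def ray(c,uv):
    p=cv2.undistortPoints(np.array([[uv]],float),c["K"],np.array([c["k1"],0,0,0.]))[0,0]
    d=c["R"].T@np.array([p[0],p[1],1]); return d/np.linalg.norm(d)
# note: undistortPoints inverts x_d=x(1+k1 r^2)
def plane(c,uv,z):
    d=ray(c,uv); return c["o"]+d*(z-c["o"][2])/d[2]
def tri(ca,ua,cb,ub):
    da,db=ray(ca,ua),ray(cb,ub)
    s=np.linalg.lstsq(np.c_[da,-db],cb["o"]-ca["o"],rcond=None)[0]
    a=ca["o"]+s[0]*da; b=cb["o"]+s[1]*db
    return (a+b)/2, np.linalg.norm(a-b)
def proj(c,X):
    p,_=cv2.projectPoints(np.array(X,float).reshape(-1,1,3),cv2.Rodrigues(c["R"])[0],c["t"],c["K"],np.array([c["k1"],0,0,0.]))
    return p[:,0]
def save(c,n,crop=None,s=1):
    f=c["frame"]
    if crop: f=f[crop[1]:crop[3],crop[0]:crop[2]]
    cv2.imwrite("pics/"+n,cv2.resize(cv2.cvtColor(f,cv2.COLOR_RGB2BGR),None,fx=s,fy=s,interpolation=cv2.INTER_CUBIC))
E
python3 - <<'E'
from h import *
for n in("scene","top"):
    c=cam(n); save(c,n+"0.png",s=1.25); print(n,c["o"],c["K"][0,0],c["cx"],c["cy"],c["k1"]); print(c["R"])
print(observe())
E
```

```text
pics
scene [-0.13889716 -0.84589886  0.82263301] 496.6171532244115 313.55722598729943 201.8907090369893 -0.09852204766424537
[[ 0.74979673 -0.6616143   0.00844885]
 [-0.35274604 -0.41049928 -0.84086894]
 [ 0.55979916  0.62750048 -0.54117284]]
top [ 0.45649546 -0.05381966  1.47513857] 504.7003659102076 322.32435199448963 185.25945982837945 -0.1064978837998642
[[ 0.01698755 -0.9998424   0.00515673]
 [-0.99539099 -0.01739832 -0.09430844]
 [ 0.09438329 -0.00353089 -0.99552967]]
{'clock': 0.1, 'joints': array([ 9.78212368e-01,  2.59273905e-01,  1.53594023e+00, -1.40113132e-05,
        1.34798330e+00, -2.02794247e-01]), 'joint_velocities': array([ 2.51161486e-04, -2.94690711e-03, -2.34979943e-03,  1.53815675e-03,
       -9.73910370e-05, -4.90387467e-04]), 'effort': array([ 5.82189532e-04, -4.46964526e+01, -2.91246879e+01, -4.81885108e-04,
        6.42603234e-03, -1.83914682e-05]), 'ee_pos': array([0.20871901, 0.50836964, 0.23056919]), 'tcp_rot': array([-6.08288580e-01, -3.08151885e+00,  2.33191417e-03]), 'force': array([-0.4329932 , -0.08610879, -0.32577346]), 'ft_torque': array([-0.02873856,  0.02201037, -0.00019021]), 'finger_force': 0.0, 'opening': 0.08521335813599804}
```

View pics/scene0.png

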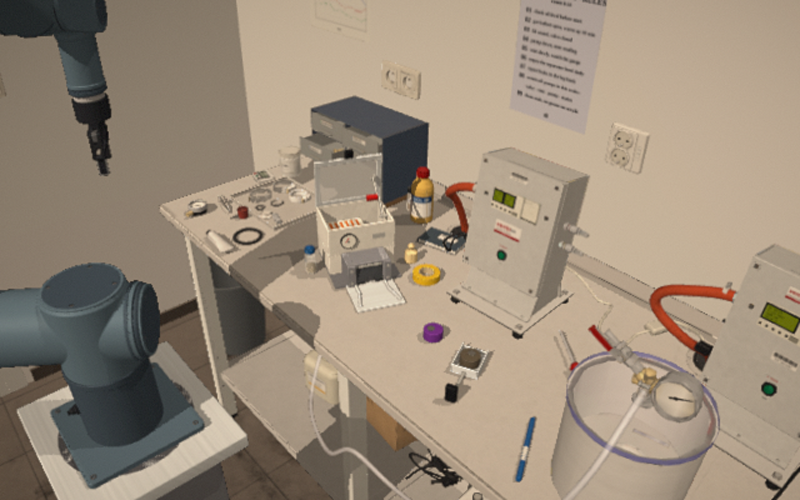

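View pics/top0.png

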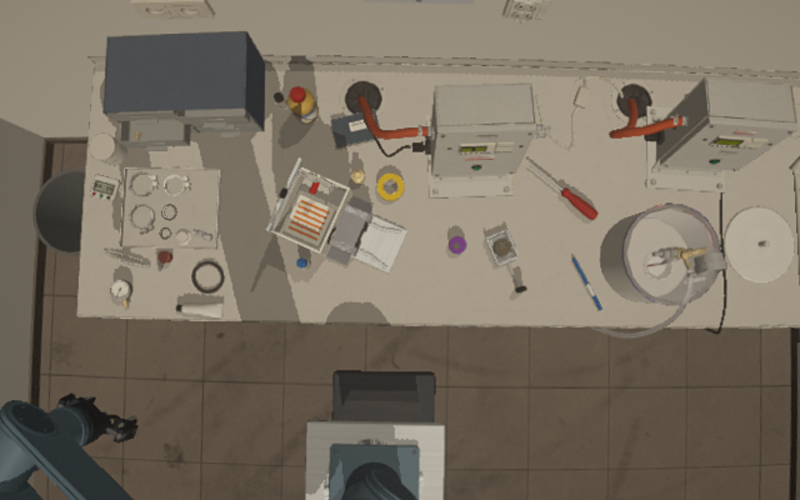

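The scene picture (800x500) shows the box at (355,225), the red knee at (373,197), the sill at (375,292), the boat with its dark puck at (468,358) and the grip at (452,392). In the top picture the box is at (312,208), the sill at (380,245), the knee at (314,188), the boat at (501,246) and the grip at (519,288).

There are two puck candidates. The dark one at top (502,247) lies in the boat and is the one meant. The purple one at (457,244) is the look-alike. I'll check this in the crops.

```bash
python3 - <<'E'
from h import *
c=cam("top"); save(c,"top1.png",(208,120,432,250),3.5)
c=cam("scene"); save(c,"scene1.png",(235,110,405,330),2.7)
E
```

```text
(no output)
```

View pics/top1.png

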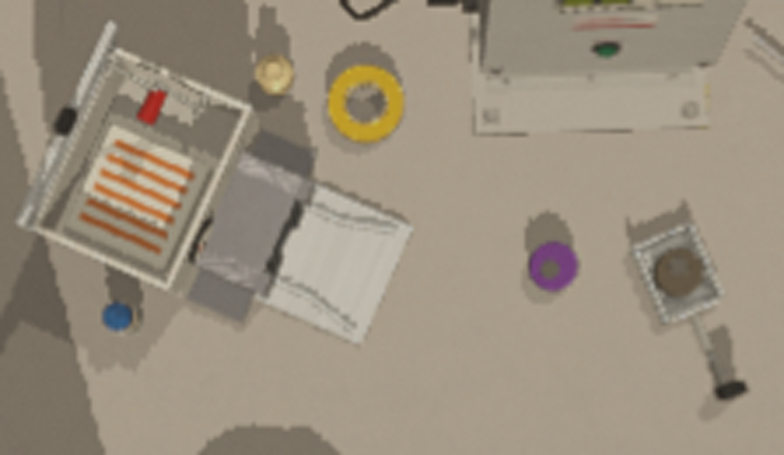

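View pics/scene1.png

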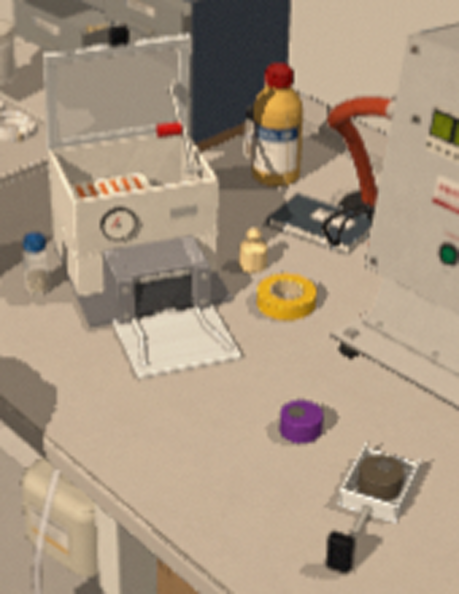

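The top crop shows the red knee at (152,107), the knob at (65,121) and the sill's outer corners at (410,230) and (362,342). The boat with the dark puck is at (678,272) and its grip at (730,388). The purple disc at (553,266) lies alone on the bench, so it is the look-alike. The scene crop agrees: knee (169,129), knob (119,36), puck in the boat (381,477), grip (341,551).

```bash
cat >> h.py <<'E'
def blob(c,win,f):
    x0,y0,x1,y1=win; im=c["frame"][y0:y1,x0:x1]; h=cv2.cvtColor(im,cv2.COLOR_RGB2HSV).astype(int)
    m=f(h[...,0],h[...,1],h[...,2]).astype(np.uint8)
    n,l,s,ce=cv2.connectedComponentsWithStats(m)
    k=1+np.argmax(s[1:,4]); return ce[k]+[x0,y0], s[k]+[x0,y0,0,0,0]
red=lambda h,s,v:((h<8)|(h>172))&(s>150)&(v>80)
blk=lambda h,s,v:(v<50)
def fit2d(P,Q):  # box pts P (n,2) -> world Q
    a=P-P.mean(0); b=Q-Q.mean(0)
    th=np.arctan2((a[:,0]*b[:,1]-a[:,1]*b[:,0]).sum(),(a*b).sum())
    R=np.array([[np.cos(th),-np.sin(th)],[np.sin(th),np.cos(th)]]); t=Q.mean(0)-R@P.mean(0)
    return th,t,Q-(P@R.T+t)
E
python3 - <<'E'
from h import *
np.set_printoptions(precision=4,suppress=True)
T=cam("top");S=cam("scene")
tp=lambda x,y:(208+x/3.5-.36,120+y/3.5-.36); sp=lambda x,y:(235+x/2.7-.3,110+y/2.7-.3)
P=np.array([[-86,-54],[-86,54],[62,-78],[62,78]])/1e3
Qt=np.array([plane(T,tp(*u),z)[:2] for u,z in [((411,229),.006),((362,343),.006),((250,106),.124),((170,289),.124)]])
th,t,r=fit2d(P,Qt); print("top",np.degrees(th),t,(r*1e3).round(1).tolist())
Qs=np.array([plane(S,sp(*u),z)[:2] for u,z in [((241,353),.006),((138,377),.006),((217,179),.124),((69,190),.124)]])
th,t,r=fit2d(P,Qs); print("scene",np.degrees(th),t,(r*1e3).round(1).tolist())
for a,b in [((411,229),(241,353)),((362,343),(138,377)),((250,106),(217,179)),((170,289),(69,190))]: print(tri(T,tp(*a),S,sp(*b)))
for nm,wt,ws,f in [("knee",(240,138,260,162),(288,150,306,165),red),("knob",(220,147,234,162),(272,116,287,130),blk),("grip",(405,220,425,240),(352,300,370,325),lambda h,s,v:v<60),("puck",(390,185,415,210),(362,275,388,298),lambda h,s,v:v<110)]:
    a,sa=blob(T,wt,f); b,sb=blob(S,ws,f); print(nm,a,sa,b,sb,tri(T,a,S,b))
for n,q in [("tl",(634,255)),("tr",(690,225)),("br",(721,298)),("bl",(668,322))]: print(n,plane(T,tp(*q),.02))
for q in [(340,487),(373,445),(428,460),(398,520)]: print(plane(S,sp(*q),.02))
E
```

```text
top 67.26825627141491 [0.5825 0.0319] [[-2.6, 1.3], [1.2, -1.4], [0.3, 1.3], [1.2, -1.2]]
scene 64.73868146120381 [0.5846 0.0411] [[2.6, -2.6], [-2.4, -11.4], [-5.0, -0.9], [4.9, 15.0]]
(array([ 0.5958, -0.0667,  0.0104]), np.float64(0.0008030427244509291))
(array([ 0.4987, -0.0264,  0.0059]), np.float64(0.004906811150736736))
(array([0.6773, 0.0612, 0.1246]), np.float64(0.0033197270425974197))
(array([0.5315, 0.1182, 0.1414]), np.float64(0.008039193777435475))
knee [251.     149.9302] [248 146   7   9  43] [297.1081 157.5405] [293 155   9   6  37] (array([0.6709, 0.1327, 0.157 ]), np.float64(0.002892705692489402))
knob [226.4211 154.1579] [225 151   4   7  19] [278.5278 122.6667] [276 120   6   7  36] (array([0.6428, 0.1785, 0.2584]), np.float64(0.0032570416185857837))
grip [415.8571 231.0476] [413 229   7   5  21] [360.6356 314.1271] [356 307  10  15 118] (array([ 0.4657, -0.3304,  0.0212]), np.float64(0.0019254974952648406))
puck [401.1707 197.4329] [394 191  16  15 164] [375.1036 286.3347] [364 279  21  16 251] (array([ 0.5617, -0.2872,  0.0168]), np.float64(0.0042166867911191735))
tl [ 0.5767 -0.252   0.02  ]
tr [ 0.6025 -0.2986  0.02  ]
br [ 0.5422 -0.3246  0.02  ]
bl [ 0.5217 -0.2805  0.02  ]
[ 0.5219 -0.2746  0.02  ]
[ 0.5843 -0.2556  0.02  ]
[ 0.6065 -0.3021  0.02  ]
[ 0.5296 -0.3355  0.02  ]
```

The box origin is near (0.5825, 0.032) with heading 67.3°. The boat is at about (0.561, -0.290), heading about 25°. The knee is at (0.671, 0.133, 0.155). First I shut the fingers and carry them over the box, turning tool y onto the box's y and tilting in along the press direction.

Request:
step_arm(
  plan=[20,-15,35,0,0,-7.53,0,20,-15,35,0,0,-7.53,0,20,-15,35,0,0,-7.53,0,20,-15,35,0,0,-7.53,0,30,-30,0,0,0,-7.53,0,30,-30,0,0,0,-7.53,0,30,-30,0,0,0,-7.53,0,30,-30,0,0,0,-7.53,0],
)

```text
clock: 1.1
ee_pos: [0.4099, 0.3275, 0.3715]
tcp_rot: [2.079, 2.355, 0.001]
force: [-1.4, 0.3, 1.0]
opening: -0.0002
finger_force: 0.0
```

Request:
step_arm(
  plan=[30,-31,0,0,0,-7.53,0,30,-31,0,0,0,-7.53,0,30,-31,0,0,0,-7.53,0,30,-31,0,0,0,-7.53,0,30,-31,0,6.46,-2.71,0,0,30,-31,0,6.46,-2.71,0,0,30,-31,0,6.46,-2.71,0,0,30,-31,0,6.46,-2.71,0,0],
)

```text
clock: 1.9
ee_pos: [0.6502, 0.0792, 0.3726]
tcp_rot: [-2.339, -1.558, -0.594]
force: [0.7, 0.3, -0.4]
opening: -0.0002
finger_force: 0.0
```

Request:
step_arm(
  plan=[0,0,-20,6.46,-2.71,0,0,0,0,-30,0,0,0,0,0,0,-30,0,0,0,0,0,0,-30,0,0,0,0,0,0,-20,0,0,0,0,0,0,0,0,0,0,0,0,0,0,0,0,0,0,0,0,0,0,0,0,0],
)

```text
clock: 2.7
ee_pos: [0.6498, 0.0806, 0.243]
tcp_rot: [-2.26, -1.506, -0.716]
force: [0.7, 0.3, 0.7]
opening: 0.0002
finger_force: 0.0
```

```bash
cat >> h.py <<'E'
TH=np.radians(67.27); BR=np.array([[np.cos(TH),-np.sin(TH),0],[np.sin(TH),np.cos(TH),0],[0,0,1.]]); BO=np.array([.5825,.0319,0])
tobox=lambda X:BR.T@(np.array(X)-BO)
tow=lambda X:BR@np.array(X)+BO
E
python3 - <<'E'
from h import *
np.set_printoptions(precision=4,suppress=True)
s=observe(); R=cv2.Rodrigues(s["tcp_rot"])[0]; print(BR.T@R, tobox(s["ee_pos"]))
T=cam("top");S=cam("scene")
a,sa=blob(T,(240,138,262,162),red); b,sb=blob(S,(286,150,308,168),red); print(a,sa,b,sb)
k=tri(T,a,S,b)[0]; print(k,tobox(k))
for c,n,w in((T,"t2.png",(225,110,325,210)),(S,"s2.png",(250,90,350,190))):
    f=c["frame"].copy(); c["frame"]=f
    for p in proj(c,[s["ee_pos"]+R[:,2]*q for q in (0,.09)]): cv2.circle(f,tuple(int(round(v)) for v in p),1,(0,255,0),-1)
t=T["frame"][110:210,225:325]; q=S["frame"][90:190,250:350]
T["frame"]=np.hstack([t,q]); save(T,"press.png",s=4)
E
```

```text
[[ 0.8187  0.0005  0.5743]
 [ 0.0024 -1.     -0.0025]
 [ 0.5743  0.0034 -0.8187]] [ 0.071  -0.0433  0.243 ]
[250.8837 150.093 ] [247 146   8   9  43] [297.0278 157.6111] [293 156   9   5  36]
[0.6706 0.1329 0.1568] [ 0.1272 -0.0422  0.1568]
```

View pics/press.png

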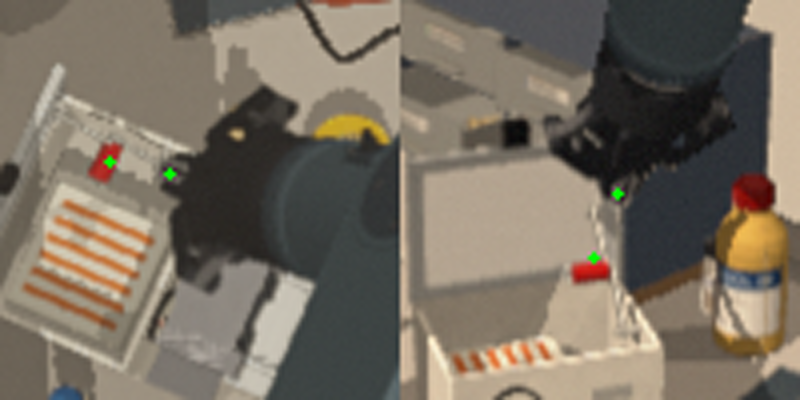

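The press picture shows the shut fingertips at left-half (170,174), with the tool line meeting the red roller at (108,162). The right half agrees at (594,258) to (591,271). The line is good, so I advance along it and press slowly.

Request:
step_arm(
  plan=[4.25,10.1,-16.4,0,0,0,0,4.25,10.1,-16.4,0,0,0,0,4.25,10.1,-16.4,0,0,0,0,4.25,10.1,-16.4,0,0,0,0,1.1,2.6,-4.1,0,0,0,0,1.1,2.6,-4.1,0,0,0,0,0,0,0,0,0,0,0,0,0,0,0,0,0,0],
)

```text
clock: 3.6
ee_pos: [0.6687, 0.1259, 0.1685]
tcp_rot: [-2.26, -1.505, -0.715]
force: [0.5, -0.3, -0.1]
opening: 0.0003
finger_force: 0.0
```

Request:
step_arm(
  plan=[0.6,1.6,-2.5,0,0,0,0,0.6,1.6,-2.5,0,0,0,0,0.6,1.6,-2.5,0,0,0,0,0,0,0,0,0,0,0,0,0,0,0,0,0,0,0,0,0,0,0,0,0,0,0,0,0,0,0,0,0,0,0,0,0,0,0],
)

```text
clock: 4.4
ee_pos: [0.67, 0.1312, 0.16]
tcp_rot: [-2.26, -1.504, -0.714]
force: [0.3, -0.7, 1.2]
opening: 0.0003
finger_force: 0.2
```

Request:
step_arm(
  plan=[0.6,1.6,-2.5,0,0,0,0,0.6,1.6,-2.5,0,0,0,0,0,0,0,0,0,0,0,0,0,0,0,0,0,0,0,0,0,0,0,0,0,0,0,0,0,0,0,0,0,0,0,0,0,0,0,0,0,0,0,0,0,0],
)

```text
clock: 5.2
ee_pos: [0.6711, 0.1343, 0.1548]
tcp_rot: [-2.26, -1.504, -0.713]
force: [-0.1, 0.3, 1.6]
opening: -0.0002
finger_force: 0.4
```

Request:
step_arm(
  plan=[0.6,1.6,-2.5,0,0,0,0,0.6,1.6,-2.5,0,0,0,0,0.6,1.6,-2.5,0,0,0,0,0,0,0,0,0,0,0,0,0,0,0,0,0,0,0,0,0,0,0,0,0,0,0,0,0,0,0,0,0,0,0,0,0,0,0],
)

```text
clock: 6.0
ee_pos: [0.673, 0.1393, 0.1474]
tcp_rot: [-2.26, -1.504, -0.714]
force: [-0.1, -1.4, 0.3]
opening: 0.0002
finger_force: 0.8
```

```bash
python3 - <<'E'
from h import *
S=cam("scene"); T=cam("top")
T["frame"]=np.hstack([T["frame"][110:210,225:325],S["frame"][90:190,250:350]]); save(T,"press2.png",s=4)
E
python3 - <<'E'
from h import *
np.set_printoptions(precision=4,suppress=True)
T=cam("top");S=cam("scene")
for c,w in((T,(240,138,262,162)),(S,(286,145,312,175))):
    try: print(blob(c,w,red))
    except Exception as e: print(e)
a=blob(T,(240,138,262,162),red)[0];b=blob(S,(286,145,312,175),red)[0];k=tri(T,a,S,b);print(k,tobox(k[0]),tobox(observe()["ee_pos"]))
E
```

```text
(array([245.2857, 151.5714]), array([244, 150,   3,   4,   7]))
(array([292.6667, 160.1111]), array([292, 158,   3,   5,   9]))
(array([0.6685, 0.15  , 0.1425]), np.float64(0.003140758030981962)) [ 0.1422 -0.0337  0.1425] [ 0.1341 -0.0418  0.1475]
```

View pics/press2.png

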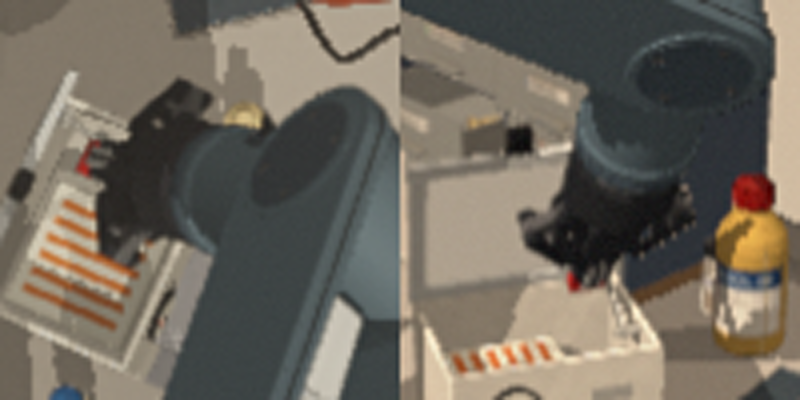

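The press picture shows the roller now at left (90,158), right (573,280). It has moved about 20 mm down and in, well past straight, and the lid has begun to give. I back out and go behind the knob.

Request:
step_arm(
  plan=[-4.4,-10.6,16.4,0,0,0,0,-4.4,-10.6,16.4,0,0,0,0,-4.4,-10.6,16.4,0,0,0,0,-4.4,-10.6,16.4,0,0,0,0,-4.4,-10.6,16.4,0,0,0,0,0,0,40,-6.46,2.71,0,0,0,0,40,-6.46,2.71,0,0,0,0,40,-6.46,2.71,0,0],
)

```text
clock: 7.0
ee_pos: [0.6506, 0.0856, 0.352]
tcp_rot: [-2.495, -1.656, -0.303]
force: [0.9, 0.9, 0.2]
opening: 0.0001
finger_force: 0.0
```

Request:
step_arm(
  plan=[0,0,25,-6.46,2.71,0,0,0,0,25,-6.46,2.71,0,0,1.5,21.5,0,0,0,0,0,1.5,21.5,0,0,0,0,0,1.5,21.5,0,0,0,0,0,1.5,21.5,0,0,0,0,0,1.5,21.5,0,0,0,0,0,1.5,21.5,0,0,0,0,0],
)

```text
clock: 7.8
ee_pos: [0.6596, 0.2167, 0.3992]
tcp_rot: [-2.613, -1.742, 0.001]
force: [0.5, -0.2, -1.3]
opening: 0.0002
finger_force: 0.0
```

```bash
python3 - <<'E'
from h import *
np.set_printoptions(precision=4,suppress=True)
T=cam("top");S=cam("scene"); s=observe(); print(s["ee_pos"],tobox(s["ee_pos"]),(BR.T@cv2.Rodrigues(s["tcp_rot"])[0])[:,2])
T["frame"]=np.hstack([T["frame"][110:210,205:305],S["frame"][90:190,230:330]]); save(T,"behind.png",s=4)
E
```

```text
[0.6593 0.2186 0.3987] [0.2019 0.0013 0.3987] [ 0.0009  0.0021 -1.    ]
```

View pics/behind.png

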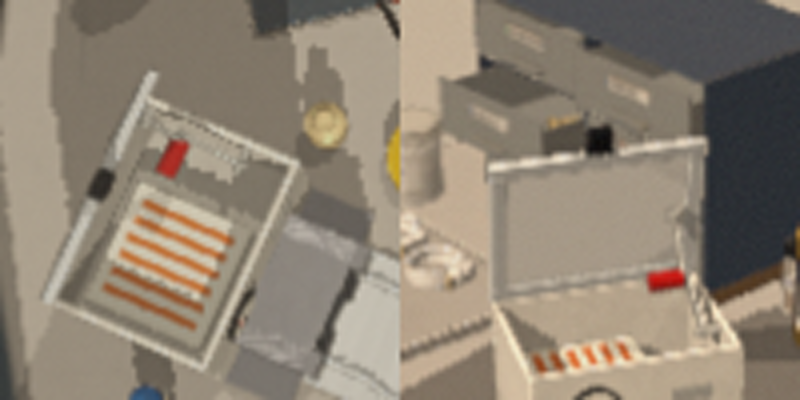

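The knee stays folded at left (172,157), and the lid has already tipped a few degrees. The knob is at left (101,184), right half (599,139).

```bash
python3 - <<'E'
from h import *
np.set_printoptions(precision=4,suppress=True)
T=cam("top");S=cam("scene")
a,_=blob(T,(224,148,236,164),blk); b,_=blob(S,(274,118,287,132),blk); k,e=tri(T,a,S,b); kb=tobox(k); print(a,b,k,e,kb,np.degrees(np.arctan2(kb[2]-.124,.1775-kb[0])))
phi0=np.degrees(np.arctan2(kb[2]-.124,.1775-kb[0]))
# tip corner path: contact at r on outer knob face, TCP = corner + 11 mm along box x
pt=lambda f,r=.133:np.array([.1775-r*np.cos(f)+.006*np.sin(f)+.011,0,.124+r*np.sin(f)+.006*np.cos(f)])
prev=observe()["ee_pos"]
for d in (78,75,70,65,60,55,50,45,40,35,30,25,20,15,10,5,0,-2):
    w=tow(pt(np.radians(d))); print(d,w,((w-prev)*1e3).round(1)); prev=w
E
```

```text
[230.2    155.5333] [279.5714 124.5714] [0.6397 0.1695 0.2565] 0.0036488202554119543 [0.149  0.0005 0.2565] 77.87783377628479
78 [0.6469 0.1857 0.2553] [ -12.7  -30.2 -143.7]
75 [0.6443 0.1794 0.254 ] [-2.6 -6.3 -1.3]
70 [0.6399 0.169  0.251 ] [ -4.3 -10.4  -3. ]
65 [0.6357 0.1589 0.2471] [ -4.2 -10.1  -4. ]
60 [0.6316 0.1492 0.2422] [-4.1 -9.7 -4.9]
55 [0.6278 0.1399 0.2364] [-3.9 -9.3 -5.8]
50 [0.6241 0.1311 0.2297] [-3.7 -8.8 -6.6]
45 [0.6206 0.1229 0.2223] [-3.4 -8.2 -7.5]
40 [0.6175 0.1153 0.2141] [-3.2 -7.6 -8.2]
35 [0.6146 0.1084 0.2052] [-2.9 -6.9 -8.9]
30 [0.612  0.1023 0.1957] [-2.6 -6.2 -9.5]
25 [0.6097 0.0969 0.1856] [ -2.2  -5.4 -10.1]
20 [0.6078 0.0924 0.1751] [ -1.9  -4.5 -10.5]
15 [0.6063 0.0887 0.1642] [ -1.5  -3.7 -10.9]
10 [0.6051 0.0859 0.153 ] [ -1.2  -2.8 -11.2]
5 [0.6043 0.084  0.1416] [ -0.8  -1.9 -11.4]
0 [0.6039 0.0831 0.13  ] [ -0.4  -0.9 -11.6]
-2 [0.6039 0.083  0.1254] [-0.  -0.1 -4.6]
```

Request:
step_arm(
  plan=[0,0,-37,0,0,0,0,0,0,-37,0,0,0,0,0,0,-37,0,0,0,0,0,0,-35,0,0,0,0,-5,-13,0,0,0,0,0,-5,-12,0,0,0,0,0,-2.6,-6.3,-1.3,0,0,0,0,-2.6,-6.3,-1.3,0,0,0,0],
)

```text
clock: 8.8
ee_pos: [0.646, 0.1771, 0.254]
tcp_rot: [2.614, 1.739, 0.009]
force: [1.1, 2.1, 1.1]
opening: -0.0001
finger_force: 1.6
```

Request:
step_arm(
  plan=[-4.3,-10.4,-3,0,0,0,0,-4.2,-10.1,-4,0,0,0,0,-4.1,-9.7,-4.9,0,0,0,0,0,0,0,0,0,0,0,-3.9,-9.3,-5.8,0,0,0,0,-3.7,-8.8,-6.6,0,0,0,0,-3.4,-8.2,-7.5,0,0,0,0,-3.2,-7.6,-8.2,0,0,0,0],
)

```text
clock: 9.6
ee_pos: [0.6175, 0.1129, 0.2098]
tcp_rot: [-2.615, -1.741, 0.001]
force: [0.3, 2.4, 0.6]
opening: -0.0
finger_force: 0.8
```

Request:
step_arm(
  plan=[-2.9,-6.9,-8.9,0,0,0,0,-2.6,-6.2,-9.5,0,0,0,0,-2.2,-5.4,-10.1,0,0,0,0,-1.9,-4.5,-10.5,0,0,0,0,-1.5,-3.7,-10.9,0,0,0,0,-1.2,-2.8,-11.2,0,0,0,0,0,0,0,0,0,0,0,0,0,0,0,0,0,0],
)

```text
clock: 10.4
ee_pos: [0.6055, 0.0838, 0.1493]
tcp_rot: [-2.615, -1.741, 0.001]
force: [-0.1, -0.4, 0.2]
opening: -0.0002
finger_force: 0.0
```

Request:
step_arm(
  plan=[0,0,-6,0,0,0,0,0,0,-6,0,0,0,0,0,0,-4,0,0,0,0,0,0,-2,0,0,0,0,0,0,0,0,0,0,0,0,0,0,0,0,0,0,0,0,0,0,0,0,0,0,0,0,0,0,0,0],
)

```text
clock: 11.2
ee_pos: [0.6057, 0.084, 0.1334]
tcp_rot: [2.614, 1.741, 0.001]
force: [-4.4, 0.2, 10.9]
opening: -0.0002
finger_force: 5.1
```

Request:
step_arm(
  plan=[0,0,-2,0,0,0,0,0,0,0,0,0,0,0,0,0,0,0,0,0,0,0,0,0,0,0,0,0,0,0,0,0,0,0,0,0,0,0,0,0,0,0,0,0,0,0,0,0,0,0,0,0,0,0,0,0],
)

```text
clock: 12.0
ee_pos: [0.6059, 0.084, 0.1332]
tcp_rot: [2.613, 1.74, 0.003]
force: [-7.2, -0.2, 20.1]
opening: -0.0001
finger_force: 10.0
```

The lid rests hard on the rim: 20 N with no further travel. Now I lift off and go toward the boat.

Request:
step_arm(
  plan=[0,0,40,0,0,0,0,0,0,45,0,0,0,0,0,0,45,0,0,0,0,-5,-40,0,0,0,-4.7,1,-5,-40,0,0,0,-4.7,1,-5,-40,0,0,0,-4.7,1,-5,-40,0,0,0,-4.7,1,0,0,0,0,0,0,1],
)

```text
clock: 12.8
ee_pos: [0.5851, -0.0808, 0.2594]
tcp_rot: [2.867, 1.28, -0.002]
force: [-0.1, 0.1, -0.1]
opening: 0.0725
finger_force: 0.0
```

```bash
python3 - <<'E'
from h import *
T=cam("top");S=cam("scene")
a=cv2.resize(T["frame"][175:245,380:440],None,fx=6.6,fy=6.6,interpolation=cv2.INTER_CUBIC)[:462]
b=cv2.resize(S["frame"][260:330,340:400],None,fx=6.6,fy=6.6,interpolation=cv2.INTER_CUBIC)[:462]
cv2.imwrite("pics/boat.png",cv2.cvtColor(np.hstack([a,b]),cv2.COLOR_RGB2BGR))
E
```

```text
(no output)
```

View pics/boat.png

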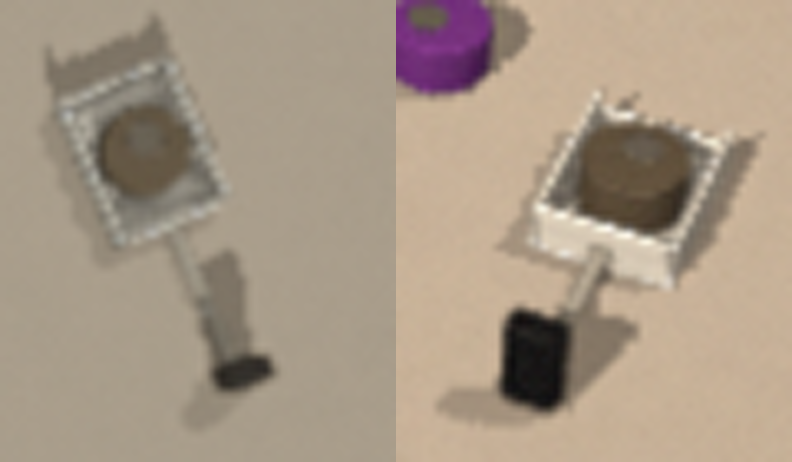

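The boat crop shows the dark puck at left (146,148), with wall corners at (58,108), (170,60), (227,190), (120,245) and the grip at (243,371). On the right, the rear wall's top corners are at (535,205) and (675,238), and the purple look-alike is apart at (445,45).

```bash
python3 - <<'E'
from h import *
np.set_printoptions(precision=4,suppress=True)
T=cam("top");S=cam("scene")
tp=lambda x,y:(380+x/6.6-.42,175+y/6.6-.42); sp=lambda x,y:(340+(x-396)/6.6-.42,260+y/6.6-.42)
P=np.array([[35,27],[35,-27],[-35,-27],[-35,27],[-106,0]])/1e3
Z=[.02,.02,.02,.02,.038]
for c,f,q in((T,tp,[(58,108),(170,60),(227,190),(120,245),(243,369)]),(S,sp,[(600,97),(722,143),(675,238),(535,205),(540,322)])):
    Q=np.array([plane(c,f(*u),z)[:2] for u,z in zip(q,Z)]); th,t,r=fit2d(P,Q); print(np.degrees(th),t,(r*1e3).round(1).tolist())
for a,b in [((227,190),(675,238)),((120,245),(535,205)),((58,108),(600,97)),((170,60),(722,143)),((243,369),(540,322)),((146,148),(636,160))]: print(tri(T,tp(*a),S,sp(*b)))
s=observe(); R=cv2.Rodrigues(s["tcp_rot"])[0]; print(s["ee_pos"],np.degrees(np.arctan2(R[1,1],R[0,1])))
E
```

```text
23.965910787144214 [ 0.5634 -0.2883] [[-3.2, -1.4], [-3.1, -1.5], [4.0, 1.6], [1.0, -0.6], [1.3, 2.0]]
24.001177532112365 [ 0.561  -0.2864] [[-1.4, -3.7], [-8.4, -1.3], [5.5, 5.0], [2.4, 0.0], [1.9, -0.0]]
(array([ 0.5446, -0.3235,  0.0231]), np.float64(0.004186960767480753))
(array([ 0.5205, -0.2774,  0.0211]), np.float64(0.0023521651704796866))
(array([ 0.5812, -0.2508,  0.0194]), np.float64(0.0002004274568335962))
(array([ 0.601 , -0.2982,  0.0174]), np.float64(0.006973893569757619))
(array([ 0.4674, -0.3292,  0.0369]), np.float64(0.0012478203178943428))
(array([ 0.5626, -0.2877,  0.0246]), np.float64(0.003522781726332989))
[ 0.5857 -0.0752  0.2596] -41.42971978627175
```

Request:
step_arm(
  plan=[-5.6,-43,-10,0,0,-4.92,1,-5.6,-43,-10,0,0,-4.92,1,-5.6,-43,-10,0,0,-4.92,1,-5.6,-43,-10,0,0,-4.92,1,-5.6,-43,-10,0,0,-4.92,1,0,0,-43,0,0,0,1,0,0,-43,0,0,0,1,0,0,-20,0,0,0,1],
)

```text
clock: 13.8
ee_pos: [0.5563, -0.2885, 0.0994]
tcp_rot: [-3.068, -0.652, 0.006]
force: [-1.4, 0.5, -0.2]
opening: 0.0852
finger_force: 0.0
```

Request:
step_arm(
  plan=[0,0,-20,0,0,0,1,0,0,0,0,0,0,1,0,0,0,0,0,0,1,0,0,0,0,0,0,1,0,0,0,0,0,0,1,0,0,0,0,0,0,1,0,0,0,0,0,0,1,0,0,0,0,0,0,1],
)

```text
clock: 14.6
ee_pos: [0.5578, -0.2912, 0.0842]
tcp_rot: [3.073, 0.65, 0.001]
force: [-0.9, 0.7, 0.9]
opening: 0.0854
finger_force: 0.0
```

```bash
python3 - <<'E'
from h import *
S=cam("scene"); s=observe(); R=cv2.Rodrigues(s["tcp_rot"])[0]; print(s["ee_pos"],np.degrees(np.arctan2(R[1,1],R[0,1])),R[:,2])
save(S,"grasp.png",(320,220,420,320),5)
E
```

```text
[ 0.55769661 -0.29117286  0.08404985] -66.10116507090365 [ 2.64075709e-04 -2.30602480e-04 -9.99999939e-01]
```

View pics/grasp.png

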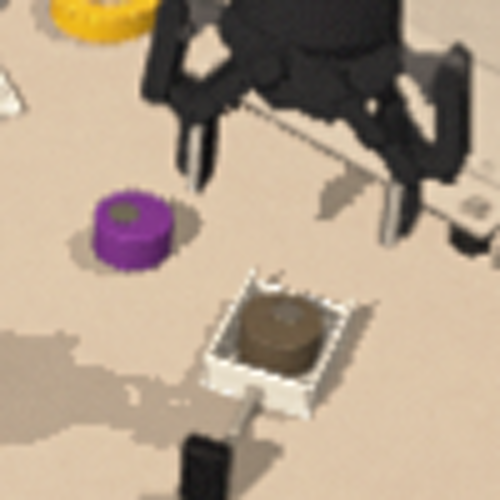

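The grasp picture shows the open pads at (195,185) and (390,240), straddling the boat at (278,335) and clear of the purple puck at (133,230). I descend and grip.

Request:
step_arm(
  plan=[0,0,-30,0,0,0,1,0,0,-30,0,0,0,1,0,0,-17,0,0,0,1,0,0,-8,0,0,0,1,0,0,-2,0,0,0,1,0,0,0,0,0,0,1,0,0,0,0,0,0,0,0,0,0,0,0,0,0],
)

```text
clock: 15.45
ee_pos: [0.5583, -0.2915, -0.002]
tcp_rot: [3.072, 0.65, 0.002]
force: [-2.1, 3.0, 4.2]
opening: 0.0588
finger_force: 3.5
```

Request:
step_arm(
  plan=[0,0,0,0,0,0,0,0,0,0,0,0,0,0,0,0,0,0,0,0,0,0,0,0,0,0,0,0,0,0,0,0,0,0,0,0,0,0,0,0,0,0,0,0,0,0,0,0,0,0,0,0,0,0,0,0],
)

```text
clock: 16.25
ee_pos: [0.5584, -0.2915, -0.0017]
tcp_rot: [3.072, 0.65, 0.002]
force: [0.5, 0.0, 6.1]
opening: 0.0527
finger_force: 64.4
```

Gripped, but so low that the fingertips would meet the sill's guides. I re-grip 7 mm higher, then lift.

Request:
step_arm(
  plan=[0,0,0,0,0,0,0.8,0,0,0,0,0,0,0.8,0,0,0,0,0,0,0.8,0,0,7,0,0,0,0.8,0,0,0,0,0,0,0,0,0,0,0,0,0,0,0,0,0,0,0,0,0,0,0,0,0,0,0,0],
)

```text
clock: 17.05
ee_pos: [0.5585, -0.2917, 0.0051]
tcp_rot: [3.072, 0.65, 0.002]
force: [-1.2, -0.1, 6.4]
opening: 0.0525
finger_force: 63.6
```

Request:
step_arm(
  plan=[0,0,0,0,0,0,0,0,0,10,0,0,0,0,0,0,15,0,0,0,0,0,0,20,0,0,0,0,0,0,20,0,0,0,0,0,0,0,0,0,0,0,0,0,0,0,0,0,0,0,0,0,0,0,0,0],
)

```text
clock: 17.85
ee_pos: [0.557, -0.2905, 0.0679]
tcp_rot: [-3.072, -0.65, 0.002]
force: [-0.1, -0.2, -2.5]
opening: 0.0525
finger_force: 63.3
```

```bash
python3 - <<'E'
from h import *
np.set_printoptions(precision=4,suppress=True)
T=cam("top");S=cam("scene"); s=observe(); R=cv2.Rodrigues(s["tcp_rot"])[0]; print(s["ee_pos"],np.degrees(np.arctan2(R[1,1],R[0,1])))
g=s["ee_pos"]-.1*R[:,0]*np.sign(R[0,0]); g[2]-=.0; 
for c in(T,S):
    p=proj(c,[g])[0]; w=tuple(int(v) for v in (p[0]-14,p[1]-10,p[0]+14,p[1]+18)); print(p,w,blob(c,w,lambda h,s,v:v<55))
cv2.imwrite("pics/held.png",cv2.cvtColor(cv2.resize(np.hstack([T["frame"][160:260,370:450],S["frame"][230:330,320:420]]),None,fx=4,fy=4,interpolation=cv2.INTER_CUBIC),cv2.COLOR_RGB2BGR))
E
```

```text
[ 0.557  -0.2905  0.0676] -66.0944946687909
[418.9983 231.284 ] (404, 221, 432, 249) (array([424.9521, 237.2603]), array([418, 227,  14,  22, 146]))
[362.5963 299.0099] (348, 289, 376, 317) (array([362.5926, 294.463 ]), array([358, 289,  10,  13, 108]))
```

```bash
python3 - <<'E'
from h import *
np.set_printoptions(precision=4,suppress=True)
T=cam("top");S=cam("scene"); s=observe(); e=s["ee_pos"]
b,st=blob(S,(348,278,376,320),lambda h,s,v:v<55); print(b,st)
p=plane(S,b,.0825); a=np.radians(23.9); d=p[:2]-e[:2]; print(p, "along",d@[np.cos(a),np.sin(a)],"across",d@[-np.sin(a),np.cos(a)])
print(tow([-.046,0,0]))
t=T["frame"][170:250,375:435];h=cv2.cvtColor(t,cv2.COLOR_RGB2HSV)
m=(h[...,2]<55).astype(np.uint8); n,l,q,ce=cv2.connectedComponentsWithStats(m); print([(q[i]+[375,170,0,0,0],ce[i]+[375,170]) for i in range(1,n) if q[i,4]>8])
E
```

```text
[362.6917 293.7917] [358 287  10  15 120]
[ 0.4654 -0.3301  0.0825] along -0.09988827752877526 across 0.001093707501478665
[ 0.5647 -0.0105  0.    ]
[(array([401, 200,  11,   8,  30]), array([404.8333, 203.5   ])), (array([418, 219,  17,  31, 168]), array([425.9643, 235.9643]))]
```

View pics/held.png

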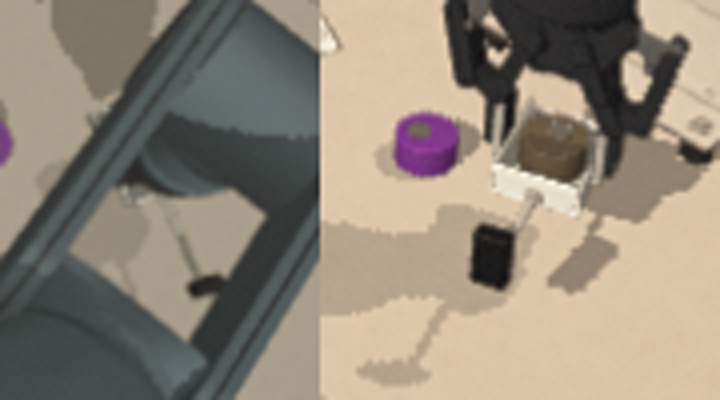

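The held picture shows the boat level in the pads, with the puck at right-half (553,148) and the grip at (492,257). I carry it to the sill, turning it to the box's heading.

Request:
step_arm(
  plan=[0.3,12,0,0,0,2,0,0.3,22.4,0,0,0,3.6,0,0.3,22.4,0,0,0,3.6,0,0.3,22.4,0,0,0,3.6,0,0.3,22.4,0,0,0,3.6,0,0.3,22.4,0,0,0,3.6,0,0.3,22.4,0,0,0,3.6,0,0.3,22.4,0,0,0,3.6,0],
)

```text
clock: 18.85
ee_pos: [0.5597, -0.1204, 0.0686]
tcp_rot: [-2.831, -1.361, 0.0]
force: [0.0, -0.0, -1.1]
opening: 0.0526
finger_force: 63.3
```

Request:
step_arm(
  plan=[0.2,22.4,0,0,0,3.6,0,0.2,22.4,0,0,0,3.6,0,0.2,22.4,0,0,0,3.6,0,0.1,22.4,0,0,0,3.6,0,0,10.5,0,0,0,1.8,0,0,0,-14,0,0,0,0,0,0,-14,0,0,0,0,0,0,0,0,0,0,0],
)

```text
clock: 19.65
ee_pos: [0.5591, -0.0216, 0.0391]
tcp_rot: [-2.612, -1.741, 0.004]
force: [-0.8, -0.0, -1.6]
opening: 0.0522
finger_force: 63.2
```

```bash
python3 - <<'E'
from h import *
np.set_printoptions(precision=4,suppress=True)
T=cam("top");S=cam("scene"); s=observe(); e=s["ee_pos"]; R=cv2.Rodrigues(s["tcp_rot"])[0]; print(e,tobox(e),np.degrees(np.arctan2(R[1,1],R[0,1])),s["force"])
p=proj(S,[e+BR@[-.1,0,.01]])[0]; w=[int(v) for v in(p[0]-14,p[1]-16,p[0]+14,p[1]+16)]
b,st=blob(S,w,lambda h,s,v:v<55); print(p,b,st); print(tobox(plane(S,b,e[2]-.0051+.02)))
h=cv2.cvtColor(T["frame"],cv2.COLOR_RGB2HSV)[...,2]; p=proj(T,[e+BR@[-.1,0,.02]])[0].astype(int); print(p)
m=(h[p[1]-14:p[1]+14,p[0]-14:p[0]+14]<60).astype(np.uint8); n,l,q,ce=cv2.connectedComponentsWithStats(m); print([(q[i],ce[i]+p-14,tobox(plane(T,ce[i]+p-14,e[2]-.0051+.038))) for i in range(1,n)])
E
```

```text
[ 0.5605 -0.0221  0.0407] [-0.0583 -0.0006  0.0407] -22.68450394007394 [ 0.5576  0.1969 -1.1252]
[315.5259 247.9427] [315.1111 246.4691] [312 241   8  12  81]
[-0.1583  0.0005  0.0556]
[341 209]
[(array([0, 4, 1, 2, 2], dtype=int32), array([327. , 199.5]), array([-0.1089, -0.0102,  0.0736])), (array([14, 13,  4,  6, 15], dtype=int32), array([342.2667, 210.0667]), array([-0.1595, -0.0003,  0.0736]))]
```

Both views put the grip at box x ≈ -0.159 and y ≈ 0, so the boat's centre is at x ≈ -53. I move 6 mm forward and lower it.

Request:
step_arm(
  plan=[2.3,5.5,0,0,0,0,0,0,0,-8,0,0,0,0,0,0,-8,0,0,0,0,0,0,-6,0,0,0,0,0,0,-4,0,0,0,0,0,0,0,0,0,0,0,0,0,0,0,0,0,0,0,0,0,0,0,0,0],
)

```text
clock: 20.55
ee_pos: [0.5633, -0.0167, 0.015]
tcp_rot: [2.615, 1.741, 0.0]
force: [-0.6, -0.1, -1.6]
opening: 0.0528
finger_force: 63.3
```

Request:
step_arm(
  plan=[0,0,-1.5,0,0,0,0,0,0,0,0,0,0,0,0,0,-1.5,0,0,0,0,0,0,0,0,0,0,0,0,0,0,0,0,0,0,0,0,0,0,0,0,0,0,0,0,0,0,0,0,0,0,0,0,0,0,0],
)

```text
clock: 21.35
ee_pos: [0.5631, -0.0166, 0.0118]
tcp_rot: [2.615, 1.741, 0.0]
force: [0.5, 0.2, -1.8]
opening: 0.0523
finger_force: 63.3
```

Request:
step_arm(
  plan=[0,0,-1,0,0,0,0,0,0,0,0,0,0,0,0,0,0,0,0,0,0,0,0,0,0,0,0,0,0,0,0,0,0,0,0,0,0,0,0,0,0,0,0,0,0,0,0,0,0,0,0,0,0,0,0,0],
)

```text
clock: 22.15
ee_pos: [0.5632, -0.0167, 0.0111]
tcp_rot: [2.615, 1.741, 0.0]
force: [-2.0, 1.4, 5.8]
opening: 0.0524
finger_force: 64.1
```

Request:
step_arm(
  plan=[0,0,0,0,0,0,0.85,0,0,0,0,0,0,0.85,0,0,0,0,0,0,0.85,0,0,0,0,0,0,0.85,0,0,20,0,0,0,0.85,0,0,35,0,0,0,0.85,0,0,35,0,0,0,0.85,0,0,0,0,0,0,0.6],
)

```text
clock: 22.95
ee_pos: [0.5665, -0.0173, 0.1057]
tcp_rot: [2.609, 1.737, 0.01]
force: [-0.1, -0.6, -0.7]
opening: 0.0596
finger_force: 0.0
```

Request:
step_arm(
  plan=[-8,-19.3,0,0,0,0,0.6,-8,-19.3,0,0,0,0,0.6,-8,-19.3,0,0,0,0,0.6,-8,-19.3,0,0,0,0,0.6,-8,-19.3,0,0,0,0,0.6,0,0,-20,0,0,0,0.6,0,0,0,0,0,0,0.6,0,0,0,0,0,0,0.6],
)

```text
clock: 23.75
ee_pos: [0.5225, -0.1128, 0.0802]
tcp_rot: [-2.614, -1.74, 0.002]
force: [0.3, 1.2, 0.3]
opening: 0.0512
finger_force: 0.0
```

```bash
python3 - <<'E'
from h import *
np.set_printoptions(precision=4,suppress=True)
T=cam("top");S=cam("scene"); s=observe(); e=s["ee_pos"]; print(e,tobox(e),s["force"])
p=proj(S,[tow([-.153,0,.026])])[0]; w=[int(v) for v in(p[0]-14,p[1]-12,p[0]+14,p[1]+14)]
b,st=blob(S,w,lambda h,s,v:v<50); print(p,b,st,tobox(plane(S,b,.026)))
# puck & boat
p=proj(S,[tow([-.047,0,.03])])[0]; w=[int(v) for v in(p[0]-16,p[1]-14,p[0]+16,p[1]+14)]
b,st=blob(S,w,lambda h,s,v:v<110); print(p,b,st,tobox(plane(S,b,.026)))
cv2.imwrite("pics/sill.png",cv2.cvtColor(cv2.resize(S["frame"][180:290,260:370],None,fx=5,fy=5,interpolation=cv2.INTER_CUBIC),cv2.COLOR_RGB2BGR))
E
```

```text
[ 0.5234 -0.1129  0.0811] [-0.1563 -0.0014  0.0811] [-0.0428 -0.7829  0.252 ]
[314.5169 254.4122] [314.6512 254.1395] [311 248   8  13  86] [-0.1521 -0.0007  0.026 ]
[301.943  229.8778] [299.5567 223.4047] [285 215  32  24 467] [-0.0106 -0.0046  0.026 ]
```

The boat stayed put, with the grip at box (-0.152, -0.001). I lower the fingers round the grip and close.

Request:
step_arm(
  plan=[0.5,0.5,-20,0,0,0,0.6,0,0,-20,0,0,0,0.6,0,0,-14,0,0,0,0.6,0,0,-5,0,0,0,0.6,0,0,0,0,0,0,0.6,0,0,0,0,0,0,0,0,0,0,0,0,0,0,0,0,0,0,0,0,0],
)

```text
clock: 24.65
ee_pos: [0.5242, -0.1129, 0.0227]
tcp_rot: [2.614, 1.74, 0.001]
force: [-0.1, -0.8, 1.6]
opening: 0.0205
finger_force: 60.8
```

Request:
step_arm(
  plan=[0,0,0,0,0,0,0,0,0,0,0,0,0,0,0,0,0,0,0,0,0,0,0,0,0,0,0,0,0,0,0,0,0,0,0,0,0,0,0,0,0,0,0,0,0,0,0,0,0,0,0,0,0,0,0,0],
)

```text
clock: 25.45
ee_pos: [0.5239, -0.113, 0.022]
tcp_rot: [2.614, 1.74, 0.001]
force: [0.3, -2.7, 5.5]
opening: 0.0206
finger_force: 61.4
```

Request:
step_arm(
  plan=[1.5,3.7,0,0,0,0,0,3.1,7.4,0,0,0,0,0,3.1,7.4,0,0,0,0,0,3.1,7.4,0,0,0,0,0,3.1,7.4,0,0,0,0,0,3.1,7.4,0,0,0,0,0,0,0,0,0,0,0,0,0,0,0,0,0,0,0],
)

```text
clock: 26.25
ee_pos: [0.5405, -0.0717, 0.0219]
tcp_rot: [-2.615, -1.741, 0.0]
force: [-0.1, -1.1, 6.8]
opening: 0.0205
finger_force: 61.5
```

Request:
step_arm(
  plan=[3.1,7.4,0,0,0,0,0,3.1,7.4,0,0,0,0,0,3.1,7.4,0,0,0,0,0,3.1,7.4,0,0,0,0,0,3.1,7.4,0,0,0,0,0,0,0,0,0,0,0,0,0,0,0,0,0,0,0,0,0,0,0,0,0,0],
)

```text
clock: 27.05
ee_pos: [0.556, -0.0348, 0.0219]
tcp_rot: [-2.615, -1.741, 0.0]
force: [-0.1, -0.6, 6.0]
opening: 0.0205
finger_force: 61.5
```

Request:
step_arm(
  plan=[3.1,7.4,0,0,0,0,0,3.1,7.4,0,0,0,0,0,3.1,7.4,0,0,0,0,0,3.1,7.4,0,0,0,0,0,2,4.6,0,0,0,0,0,0,0,0,0,0,0,0,0,0,0,0,0,0,0,0,0,0,0,0,0,0],
)

```text
clock: 27.85
ee_pos: [0.5701, -0.0007, 0.0219]
tcp_rot: [-2.615, -1.741, 0.001]
force: [-1.2, -2.3, 6.1]
opening: 0.0205
finger_force: 61.4
```

Request:
step_arm(
  plan=[2,4.6,0,0,0,0,0,2,4.6,0,0,0,0,0,0.7,1.6,0,0,0,0,0,0,0,0,0,0,0,0,0,0,0,0,0,0,0,0,0,0,0,0,0,0,0,0,0,0,0,0,0,0,0,0,0,0,0,0],
)

```text
clock: 28.65
ee_pos: [0.5747, 0.0097, 0.0218]
tcp_rot: [-2.615, -1.741, 0.002]
force: [-0.5, -3.2, 6.8]
opening: 0.0204
finger_force: 61.5
```

```bash
python3 - <<'E'
from h import *
np.set_printoptions(precision=4,suppress=True)
S=cam("scene"); s=observe(); print(tobox(s["ee_pos"]),s["force"])
p=proj(S,[tow([-.017,0,.026])])[0]; print(p)
f=S["frame"][int(p[1])-22:int(p[1])+16,int(p[0])-16:int(p[0])+16]; print(cv2.cvtColor(f,cv2.COLOR_RGB2GRAY)[::2])
E
```

```text
[-0.0235 -0.0013  0.0219] [-2.3699 -3.0046  6.3999]
[298.6715 224.9771]
[[ 66  66  72 128 136 124  81  45  34  34  35  34  36  33  33  30  33  24
   25  21  30  31  30  26  31  29  29  63 120 116  61  25]
 [ 45  70  65 108 135 139 138 123  53  31  33  35  35  29  29  29  25  22
   24  22  24  33  36  33  31  34  43  93  86  49  23  15]
 [ 31  52  82 133 141 138 140 140  67  32  30  34  34  33  35  33  28  30
   46  54  34  28  34  36  32  30  39  60  30  25  23  23]
 [ 36  30  33  66 133 140 139 139  80  35  34  38  36  33  35  39  71  93
   94  93  62  28  33  35  35  32  36  26  24  24  24  38]
 [ 33  33  32  30  64 109 145 147  71  29  36  38  31  32  33  39  75  85
   90  96  80  37  26  32  24  26  26  23  22  24  31  34]
 [ 71  38  29  31  33  33  35  40  25  22  34  30  28  30  31  49  70  73
   75  70  64  31  27  33  35  34  32  30  24  31  31  36]
 [113  83  40  31  33  33  31  27  23  25  36  32  31  34  32  39  41  41
   40  41  24  26  34  32  32  35  31  33  43  60  65  72]
 [109 102  73  40  31  35  32  32  28  20  34  32  34  32  36  40  43  44
   43  43  23  30  53  
[... 799 characters left out ...]
8 141 144 119 120 189 152 141 153]
 [170 176 199 207 144 147 184 191 191 191 190 190 179 129  58  15   8   2
   20  27  42  89 150 196 218 221 216 179 199 215 194 184]
 [189 187 188 201 208 150 148 182 186 186 186 187 188 183 129 119 150 153
  157 161 176 215 219 219 217 217 217 216 203 191 204 208]
 [183 183 184 185 198 203 129 140 182 187 187 189 206 207 209 207 209 206
  207 216 218 218 217 217 218 218 218 218 217 219 208 194]
 [206 208 207 205 192 221 160 178 205 216 216 216 217 217 217 219 219 220
  219 220 220 221 220 219 219 219 219 219 219 220 219 219]
 [215 217 215 213 194 223 168 154 214 222 221 221 220 220 220 220 220 219
  220 220 220 219 219 219 219 219 219 220 220 220 218 218]]
```

Request:
step_arm(
  plan=[0.6,1.4,0,0,0,0,0,0.6,1.4,0,0,0,0,0,0,0,0,0,0,0,0,0,0,0,0,0,0,0,0,0,0,0,0,0,0.5,0,0,0,0,0,0,0.5,0,0,0,0,0,0,0.5,0,0,0,0,0,0,0.5],
)

```text
clock: 29.5
ee_pos: [0.5759, 0.0132, 0.0213]
tcp_rot: [-2.614, -1.741, 0.001]
force: [0.4, 0.3, 0.2]
opening: 0.0426
finger_force: 0.0
```

Request:
step_arm(
  plan=[-2,-4.6,0,0,0,0,0.5,-6,-14,10,0,0,0,0.5,-6,-14,30,0,0,0,0.5,-10,-24,40,0,0,0,0.5,-10,-40,40,0,0,0,0.5,-10,-40,40,0,0,0,0.5,-10,-40,20,0,0,0,0.5,0,0,0,0,0,0,0.5],
)

```text
clock: 30.3
ee_pos: [0.5253, -0.1598, 0.196]
tcp_rot: [2.612, 1.73, 0.003]
force: [0.1, 0.1, 0.4]
opening: 0.0423
finger_force: 0.0
```

```bash
python3 - <<'E'
from h import *
np.set_printoptions(precision=4,suppress=True,linewidth=200)
T=cam("top");S=cam("scene"); s=observe(); print(tobox(s["ee_pos"]),s["force"])
old=cv2.resize(cv2.cvtColor(cv2.imread("pics/scene0.png"),cv2.COLOR_BGR2GRAY),(640,400),interpolation=cv2.INTER_AREA)
g=cv2.cvtColor(S["frame"],cv2.COLOR_RGB2GRAY)
p=proj(S,[tow([.004,0,.026])])[0].astype(int); print(p)
for im in(old,g): print(im[p[1]-16:p[1]+18:2,p[0]-18:p[0]+22:2])
p=proj(S,[tow([-.018,0,.026])])[0]; b,st=blob(S,[int(v) for v in(p[0]-12,p[1]-10,p[0]+12,p[1]+12)],lambda h,s,v:v<42); print("grip",b,st,tobox(plane(S,b,.026)))
p=proj(T,[tow([-.018,0,.044])])[0]; b,st=blob(T,[int(v) for v in(p[0]-8,p[1]-8,p[0]+8,p[1]+8)],lambda h,s,v:v<55); print("grip top",b,st,tobox(plane(T,b,.044)))
# lid knob
p=proj(T,[tow([.043,0,.13])])[0]; b1,st=blob(T,[int(v) for v in(p[0]-8,p[1]-8,p[0]+8,p[1]+8)],blk)
p=proj(S,[tow([.043,0,.13])])[0]; b2,st2=blob(S,[int(v) for v in(p[0]-10,p[1]-10,p[0]+10,p[1]+10)],blk); k=tri(T,b1,S,b2); print("knob",b1,b2,st,st2,k,tobox(k[0]))
E
```

```text
[-0.1949 -0.0186  0.1925] [0.1525 0.2864 0.1679]
[296 220]
[[142 131 134 132 131 133 133 134 135 135 134 134 133 148 166 156 136 124 126 118]
 [133 133 134 133 133 134 135 133 132 134 133 134 133 134 167 153 141 124 125 118]
 [135 132 132 133 133 136 133 134 135 135 133 139 131 121 124 130 135 125 127 114]
 [135 135 135 136 133 137 136 126 131 124 110 141 140 121 108 106 110 105 108 116]
 [131 132 132 116 106 130 139 132 135 117 106 103  81  60 101 106 134 103  81 105]
 [123 118 121  91  75 104  86  67  62  56  58  58  56  56 101 105 102  99  82  85]
 [112 117 111  76  37  50  59  59  61  59  62  61  58  56 101 104 100  97  83  83]
 [113 115 112  76  39  58  61  62  61  62  62  59  58  56 103 105 100  97  82  84]
 [109 101 101  87  39  60  61  62  60  61  60  58  58  57  89 105 111  97  81  76]
 [106 100 101  91  49  62  61  60  58  63  58  54  55  48  82 108 117  99  85  98]
 [106 103 102  93  54  59  58  64  68 121 133  91  74 139 167 189 148 188 162 171]
 [106 110 117  94  50  65  72 134 182 209 200 200 202 216 202 202 188 214 208 159]
 [140 106 109 181 121 199 202 213 216 216 215
[... 1401 characters left out ...]
221  25  17  13  36 142 150 186 201 211 218 210]
 [207 190 201 202 177 216 205 203 187  55  58  61 108 199 218 216 199 193 209 216]
 [217 221 221 193 227 154 187 204 207 197 219 219 219 219 216 216 200 204 199 211]
 [164 218 216 216 202 152 215 219 217 217 216 216 216 215 216 217 217 207 207 203]
 [173 209 218 217 191 162 214 216 216 217 219 219 218 220 219 218 218 220 208 202]]
grip [299.0824 223.8824] [295 219  11  12  85] [-0.0124 -0.0026  0.026 ]
grip top [297. 190.] [296 188   3   5  11] [-0.0195 -0.0026  0.044 ]
knob [272.5 176. ] [291.037  182.4074] [272 176   2   1   2] [288 180   7   5  27] (array([0.605 , 0.0779, 0.1239]), np.float64(0.005949238175779324)) [ 0.0511 -0.0029  0.1239]
```

The flap region matches the closed flap of the first picture, with no bright rear wall in view. The rod's grip stands outside at about x = -18 and the knob is down at z ≈ 0.124. I hand the job in.

```bash
python3 -c "
from workcell import *
print(hand_in())"
```

```text
the job is handed in; nothing more can be done
None
```

I broke the stay, shut the lid, then pushed the boat with its puck into the bay until the flap closed over the rod, and handed in at about 30 s; no verdict came back, and I didn't re-check the vial, weight and tape roll, though the arm's path kept clear of them.

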